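Hang the latch bracket level on the paint stand

ROBOT

A 6-joint arm with a two-finger parallel gripper is mounted at the origin on the work surface. World frame = base frame: x ahead of the robot, y to its left, z up, the work surface at z = 0. Lengths are in m, angles in degrees, forces in N, time in s.
With the tool pointing down it reaches from about 0.3 to 0.875 m from the base axis. Payload 6.4 kg.
Tool frame: the origin (TCP) lies at the very end of the fingers, on their centre line; the grasp point (between the pads) lies 19 mm behind it; z points along the fingers, y is the line along which they close (so a half turn about z gives the same grasp; the last joint's range is limited). The gripper opens to 85 mm and grips with 20 to 120 N. Pads are 22 mm wide; open, the fingers measure 114 mm over their backs; the gripper's body (76 mm by 85 mm) begins 54 mm behind the grasp point. The pads swing forward as they close: fully open they stand 13 mm farther back than shut.
Start: joints at [64.441, 10.359, 92.074, -0, 77.567, -11.82], TCP at [0.137, 0.559, 0.231] pointing down, gripper open.
Joint ranges: [-171.53, 171.53], [-51.25, 118.39], [17.06, 147.69], [-65.23, 245.23], [0, 150.52], [-178.68, 178.68]. Speed limits (degrees/s): [147.25, 147.25, 172.46, 180, 180, 180].

INTERFACE

Orientations are given as [roll, pitch, yaw] about the fixed x, y, z axes, in that order (R = Rz(yaw) Ry(pitch) Rx(roll)).
In Python, from bench import get_obs, viewer, job gives the robot as it stands.
- The arm moves only by the shell command python3 -m handwheel 'ROWS' [FORCE]. ROWS is JSON, a list of rows, each a list of 7 numbers: the shift along the tool's x, y, z each as a share of 2.5 cm, from -1 to 1, then the turn, a rotation vector about the tool's x, y, z each as a share of 360 degrees, from -1 to 1, then the opening, from -1 (shut) to 1 (fully open), so that 0 is half open. A call has 1 to 8 rows; each row shifts and turns the commanded pose from where the row before left it, along the tool's axes as they then stand; what a row does not reach is not made up. A row lasts 1/12 s, in which the tool goes at most 41.7 mm and 7.16 degrees, less where a joint would pass 70% of its speed; a pose out of reach is approached as far as the arm can. A call with a number of a shift or a turn outside -1 to 1 is refused whole. A call with a gripper value outside its range is refused whole. The fingers move at their own pace and stop on an object; FORCE is the grip in N (left out, the last holds). Time passes only in rows, so rows that do not move let the fingers close. It gives the time, the measured TCP pose, the force, the opening and the grip force at its end, in the units of the state.
- get_obs(): the state, without advancing time (a new reading comes with each control period).
- viewer.camera(name): name is "scene" or "top" or "wrist"; returns the picture (384x512x3 uint8, blue, green, red); there is no depth.
- viewer.get_calibration(name): a dict with "K" (3x3 intrinsics, pixels), "dist" ([k1, k2, p1, p2, k3] as OpenCV has them; the pictures are not rectified), "position" and "attitude" of the camera in the world. Camera axes: x right, y down, z forward; pixel columns grow to the right and rows downward; lengths in m; the calibration is good to about 2 mm. A picture is of the moment at which its call begins: read the wrist's pose just before it. get_calibration takes no time and is no camera call; for the wrist camera it gives the pose at the moment of the call.
- job.sign_off(): hands the job in; it is judged then, once.
Trained networks look in the newest picture that a camera, given by its name, has taken for a name from the list of things; names that differ only in an ending like _2 or _b are one class to them, and where a whole thing is asked for, a point or a joint stands for the part that bears it (a point fixed in the world has none). Each returns a list of dicts, best first, with "score" (0 to 1); they miss things now and then, are a little off and sometimes report something else, mostly with a low value. They report only what shows in the picture. A call takes as long as a camera call. They do not tell look-alikes from the thing itself.
- viewer.trace(label, camera): "region" (384x512 bool, what is visible of it) and "at" ([column, row] in pixels, amid what is visible of it).
The state is a dict: "t": time; "joint_pos": joint angles; "dq": joint speeds; "joint_torque": joint torques, N m; "tool_pos": TCP position; "tool_rot": TCP orientation; "contact_force": force on the tool from outside, world axes, zero at the start; "ft_torque": the same for the moment, N m; "finger_gap": opening from 0.0 (shut) to 1.0 (fully open); "grip_force": force on a finger pad.
Only numpy, scipy, OpenCV 4.12 (cv2) and the standard library are available. Lean on these libraries where they do the work, as an engineer would, in place of code of your own. Each camera call takes 0.05 s, during which the arm holds its last target. There are 200 camera calls.

TASK

Get the latch bracket ready for priming: flip the red keeper lever of the paint stand all the way open, then pick up the bracket and hang it on the stand's pin by the hole that lets it hang level, let go of it, and flip the keeper lever fully upright again to lock it on. Leave the cup, the bottle and the steel collar where they are.

Things in the scene. Friction and masses are not known exactly. Their poses are not given: they have to be found in the camera images.
- stand: Green paint stand bolted to the bench, base plate 200 x 110 x 12. Origin at bench level straight below the middle of its pin; z up. The pin, a level round bar of 10 diameter, points to the stand's -x (roughly to the robot). Behind it a post 30 x 40, front face at x = +45, top 192 high. Nothing else but the keeper lever is over 80 high.
- pin_mid (a point): Middle of the pin that sticks out of the post, on its axis, 180 above the bench; axes as the stand's. 44 mm of pin lie on either side of it: free end at the stand's x = -44.
- keeper (a joint): Red quick-release keeper lever in front of the pin's free end. rad: 0 = shut (upright against a stop, blocks the pin); grows as it tips to the stand's -x, 0.9 = fully open (stop). Pivot at x = -65, z = 65 in the stand's frame, axis along its y. Bar 10 thick (x), 16 wide (y). It stays where it is left; about 2 N at the knob moves it.
- keeper_knob (a point): Centre of the red ball, 26 in diameter, at the end of the keeper lever, 160 from its pivot (225 above the bench when shut).
- bracket: Aluminium latch bracket, 0.40 kg without its arm: upright plate 8 thick (x), 146 long (y), top edge 116 high, centred on a foot 36 (x) x 200 (y) x 6. Stands loose on the bench; origin under the foot's centre, z up. Five holes, 18 diameter, through it along x, 70 above the underside; the top 35 mm are free to grip. Alike front to back; centre of mass of plate and foot in the middle.
- hole1 (a point): Centre of the hole at y = -52 of the bracket.
- hole2 (a point): Centre of the hole at y = -26 of the bracket.
- hole3 (a point): Centre of the middle hole, y = 0.
- hole4 (a point): Centre of the hole at y = +26 of the bracket.
- hole5 (a point): Centre of the hole at y = +52 of the bracket.
- latch (a joint): Heavy yellow steel latch arm, 0.27 kg, straddling the plate, end weight 36 diameter, 22 thick; turns freely on a pivot at the plate's middle, 26 above the underside. rad: 0 = straight up; it drops by itself within about a second to a stop, nearly level: +1.45 lies to the bracket's +y, -1.45 to -y. Its centre of mass is 65 mm from the pivot.
- latch_end (a point): Centre of the arm's round end weight, 80 from its pivot; shows to which side the arm lies.
- cup: Blue plastic cup, 80 diameter, 85 tall; bystander. Origin under its centre.
- squeeze: Orange bottle, 60 diameter, 160 tall; bystander. Origin under its centre.
- collar: Steel collar ring, 90 diameter, 25 tall; bystander. Origin under its centre.
There are look-alikes about, which are no part of the job. Of the things shaped like the stand, the green one is meant.

How it is judged:
By the outcome, as a careful person would: the job done as asked, in the order asked, and still so for the second after the job is handed in, with the robot touching nothing.
It also fails if it takes over 61 s, if anything falls off the work surface, if the arm or the gripper's body presses on something with over 40 N, if the wrist force passes 120 N, or if a joint passes its speed limit or range.

## Working session

There is one attempt and no reset: what is moved stays moved. The work goes in short steps, Python scripts to look and compute and a shell command to move; the robot and the scene stay as the last step left them, time stands still between calls to the robot, and variables do not carry over. Pictures are saved under pics/ and viewed, at most 10 in all, crops included, and the job is handed in when it is done.

```bash
mkdir -p pics; ls; cat > h.py <<'E'
import numpy as np,cv2
from bench import get_obs,viewer,job
from scipy.spatial.transform import Rotation as R
def cal(n):
    c=viewer.get_calibration(n); return c
E
python3 - <<'E'
from h import *
for n in ['scene','top']:
    im=viewer.camera(n); cv2.imwrite(f'pics/{n}0.png',im)
    print(n,viewer.get_calibration(n))
    for l in ['stand','keeper_knob','bracket','latch_end','pin_mid','cup','squeeze','collar','hole3']:
        try: print(l,[(round(d['score'],2),np.round(d['at']).tolist()) for d in viewer.trace(l,n)][:5])
        except Exception as e: print(l,e)
print(get_obs())
E
```

```text
pics
scene {'K': array([[485.54709043,   0.        , 264.74164049],
       [  0.        , 485.54709043, 196.26552886],
       [  0.        ,   0.        ,   1.        ]]), 'dist': array([-0.17617782,  0.        ,  0.        ,  0.        ,  0.        ]), 'position': array([1.65129045, 0.43491156, 1.16757628]), 'attitude': array([-131.58479959,    1.10501071,  106.52775919])}
stand [(0.87, [367.0, 186.0]), (0.74, [291.0, 234.0]), (0.71, [363.0, 251.0])]
keeper_knob [(0.8, [371.0, 207.0]), (0.74, [296.0, 200.0]), (0.65, [368.0, 144.0])]
bracket [(0.82, [192.0, 214.0])]
latch_end [(0.73, [200.0, 269.0]), (0.49, [209.0, 221.0]), (0.25, [298.0, 192.0])]
pin_mid [(0.88, [362.0, 249.0]), (0.77, [290.0, 232.0]), (0.75, [366.0, 187.0])]
cup [(0.7, [203.0, 267.0])]
squeeze [(0.56, [259.0, 188.0])]
collar [(0.54, [223.0, 240.0])]
hole3 [(0.59, [194.0, 215.0]), (0.18, [212.0, 222.0])]
top {'K': array([[349.42698859,   0.        , 254.98225278],
       [  0.        , 349.42698859, 188.43347346],
       [  0.        ,   0.        ,   1.        ]]), 'dist': array([-0.08502371,  0.        ,  0.      
[... 694 characters left out ...]
.0, 'joint_pos': array([ 6.44395395e+01,  1.03593677e+01,  9.20737592e+01,  6.48422504e-04,
        7.75694436e+01, -1.18203812e+01]), 'dq': array([-5.56531970e-05,  1.76459805e-02, -8.07428339e-02, -9.23108950e-03,
       -8.95577163e-03, -4.27655067e-02]), 'joint_torque': array([ 3.19949031e-04, -4.44836497e+01, -3.51690102e+01, -1.97038830e-04,
        4.86811823e-04, -2.06219340e-05]), 'tool_pos': array([0.1365574 , 0.55855532, 0.23129032]), 'tool_rot': array([-1.79997614e+02, -1.14634152e-03,  1.66259781e+02]), 'contact_force': array([-0.43059748, -0.34226805,  0.00202052]), 'ft_torque': array([-0.03488783,  0.01168337, -0.00525857]), 'grip_force': 0.0, 'finger_gap': 0.9977536885600888}
```

View pics/scene0.png

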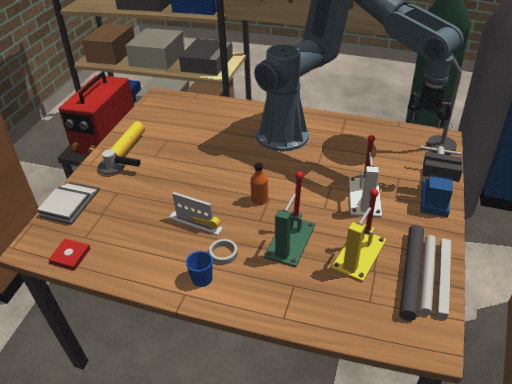

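View pics/top0.png

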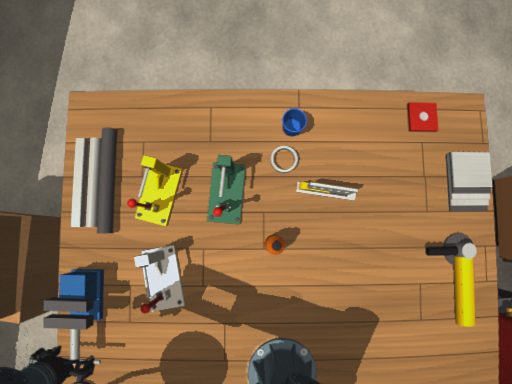

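The green stand is at (228,190) in top and (291,234) in scene, with its knob at (218,212) and (299,176). The bracket is at (325,190), and its yellow latch end lies to image left, which is world +y.

```bash
cat >> h.py <<'E'
from scipy.optimize import least_squares
def proj(c,P):
    Rc=R.from_euler('xyz',c['attitude'],degrees=True).as_matrix()
    q=(np.atleast_2d(P)-c['position'])@Rc
    return cv2.projectPoints(q,np.zeros(3),np.zeros(3),c['K'],c['dist'])[0][:,0]
def tri(obs):  # [(cal,uv),...]
    f=lambda p:np.concatenate([proj(c,p)[0]-uv for c,uv in obs])
    s=least_squares(f,[.5,.1,.1]); return s.x,np.abs(s.fun).max()
def onz(c,uv,z):
    s=least_squares(lambda p:proj(c,[p[0],p[1],z])[0]-uv,[.5,.1]);return s.x
def pts(o,xy,yaw,P):
    a=np.radians(yaw);c,s=np.cos(a),np.sin(a);P=np.atleast_2d(P)
    return np.c_[xy[0]+c*P[:,0]-s*P[:,1],xy[1]+s*P[:,0]+c*P[:,1],P[:,2]]
E
python3 - <<'E'
from h import *
cs,ct=cal('scene'),cal('top')
S=cv2.imread('pics/scene0.png');T=cv2.imread('pics/top0.png')
def red(im,x0,x1,y0,y1):
    h=cv2.cvtColor(im,cv2.COLOR_BGR2HSV)[y0:y1,x0:x1].astype(int)
    m=((h[...,0]<6)|(h[...,0]>174))&(h[...,1]>170)&(h[...,2]>100)
    v,u=np.nonzero(m);return u+x0,v+y0
u,v=red(S,290,310,165,183);ks=np.array([u.mean(),v.mean()]);print('knob s',ks,len(u))
u,v=red(T,208,232,200,222);kt=np.array([u.mean(),v.mean()]);print('knob t',kt,len(u))
print('knob',tri([(cs,ks),(ct,kt)]))
print('pin',tri([(cs,[290,232]),(ct,[229,193])]))
print('brk',tri([(cs,[192,214]),(ct,[325,190])]),'end',tri([(cs,[209,221]),(ct,[306,187])]),'h3',tri([(cs,[194,215]),(ct,[325,192])]))
print('foot ends on z=0.006',onz(ct,[298,184],.006),onz(ct,[356,196],.006))
for n,a in [('cup',([203,267],[294,118])),('bottle',([259,188],[276,244])),('collar',([223,240],[288,166]))]:print(n,tri([(cs,a[0]),(ct,a[1])]))
def up(im,x0,x1,y0,y1,k=4):return cv2.resize(im[y0:y1,x0:x1],None,fx=k,fy=k,interpolation=cv2.INTER_CUBIC)
a=up(T,195,365,140,230);b=up(S,160,330,165,225)
cv2.imwrite('pics/c1.png',np.vstack([a,b]))
E
```

```text
knob s [299.48717949 173.94871795] 39
knob t [217.06779661 211.52542373] 59
knob (array([0.5105266 , 0.18872398, 0.22501933]), np.float64(0.13945606020223522))
pin (array([0.5778695 , 0.17432979, 0.03157873]), np.float64(1.4651462111587534))
brk (array([ 0.59018741, -0.15036069,  0.03973876]), np.float64(2.604308760495826)) end (array([ 0.60018812, -0.08752874,  0.03346705]), np.float64(1.95812557285916)) h3 (array([ 0.5838662 , -0.14982707,  0.02998911]), np.float64(1.792355436480193))
foot ends on z=0.006 [ 0.61158066 -0.05901606] [ 0.57087597 -0.25413192]
cup (array([ 0.81798499, -0.03350398,  0.0648355 ]), np.float64(2.60241201530215))
bottle (array([0.41463857, 0.02136584, 0.05097385]), np.float64(0.7969171724519697))
collar (array([ 0.6677843 , -0.02192766,  0.03037599]), np.float64(0.5611400154668615))
```

View pics/c1.png

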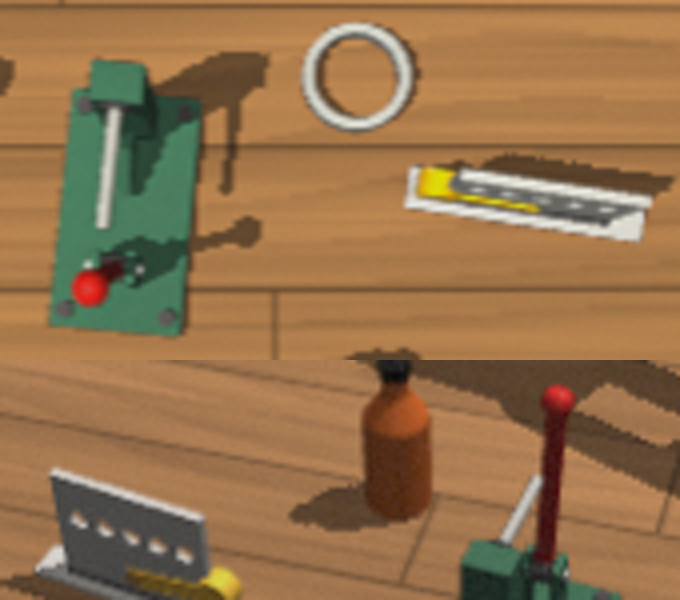

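```bash
python3 - <<'E'
from h import *
cs,ct=cal('scene'),cal('top')
o=np.array([195,140]);px=lambda u,v,z:onz(ct,o+(np.array([u,v])+.5)/4-.5,z)
a,b=px(113,105,.18),px(103,227,.18);d=a-b;print('pin',a,b,np.linalg.norm(d),np.degrees(np.arctan2(d[1],d[0])))
k=np.array([.5105,.1887]);d=a-k;print('yaw knob-pinroot',np.degrees(np.arctan2(d[1],d[0])),np.linalg.norm(d))
C=[px(50,325,.012),px(182,335,.012),px(203,100,.012),px(72,88,.012)];print('base',np.array(C).round(4).tolist())
f=[px(408,167,.006),px(406,206,.006),px(642,241,.006)];print('foot',np.array(f).round(4).tolist())
d=f[1]-f[2];print(np.linalg.norm(d),np.degrees(np.arctan2(d[1],d[0])))
print('centre',(f[0]+f[2])/2)
f=[px(462,169,.116),px(652,203,.116)];d=f[0]-f[1];print('plate top',f,np.linalg.norm(d),np.degrees(np.arctan2(d[1],d[0])))
E
```

```text
pin [0.64269888 0.17767898] [0.55534138 0.18401767] 0.08758716549252973 -4.1501254227659246
yaw knob-pinroot -4.765555020262333 0.13265747950748008
base [[0.489, 0.2426], [0.4808, 0.134], [0.6763, 0.117], [0.6866, 0.2266]]
foot [[0.6204, -0.0545], [0.5876, -0.0524], [0.5578, -0.2507]]
0.2005847663932901 81.46088501417503
centre [ 0.58914166 -0.15263213]
plate top [array([ 0.60462136, -0.08161132]), array([ 0.57849137, -0.22676798])] 0.14748977130470958 79.79534157184517
```

```bash
python3 -m handwheel '[[0,0,-1,0,0,-0.0127,1],[0,0,-1,0,0,-0.0127,1],[-0.3,-0.25,-1,0,0,0,1],[-1,-0.84,-0.6,0,0,0,1],[-1,-0.84,0,0,0,0,1],[-1,-0.84,0,0,0,0,1],[-1,-0.84,0,0,0,0,1],[-1,-0.84,0,0,0,0,1]]' 20
python3 -m handwheel '[[-1,-0.84,0,0,0,0,1],[-1,-0.84,0,0,0,0,1],[-1,-0.84,0,0,0,0,1],[-1,-0.84,0,0,0,0,1],[-1,-0.84,0,0,0,0,1],[-1,-0.84,0,0,0,0,1],[-1,-0.84,0,0,0,0,1],[0,0,0,0,0,0,1]]'
python3 - <<'E'
from h import *
print(get_obs()['tool_pos'],get_obs()['tool_rot'])
c=cal('wrist');im=viewer.camera('wrist');cv2.imwrite('pics/w1.png',im)
o=(.599,.1808)
names=dict(pivot=[-.065,0,.065],pin0=[-.044,0,.18],pin1=[.045,0,.18],post=[.06,0,.192])
for k,v in names.items(): print(k,proj(c,pts(0,o,-4.6,v))[0].round(), proj(cal('top'),pts(0,o,-4.6,v))[0].round(1), proj(cal('scene'),pts(0,o,-4.6,v))[0].round(1))
print('knob',proj(c,[.5105,.1887,.224]),c['position'],c['attitude'])
for l in ['keeper_knob','pin_mid']:print([(round(d['score'],2),d['at']) for d in viewer.trace(l,'wrist')])
E
```

```text
t: 1.67
tool_pos: [0.2605, 0.4359, 0.3216]
tool_rot: [180.0, 0.0, 175.4]
contact_force: [0.5, 0.5, 0.6]
finger_gap: 1.0
grip_force: 0.0
t: 2.33
tool_pos: [0.4258, 0.2728, 0.3212]
tool_rot: [-179.9, 0.1, 175.1]
contact_force: [-0.5, 0.8, 0.1]
finger_gap: 1.0
grip_force: 0.0
[0.42581072 0.27278499 0.32120034] [-1.79907662e+02  9.58390729e-02  1.75115799e+02]
pivot [206. 230.] [223.  206.2] [295.5 216.3]
pin0 [191. 285.] [220.3 196.4] [294.2 193.9]
pin1 [197. 340.] [223.  165.5] [284.6 212.6]
post [196. 356.] [223.2 159.5] [282.9 213. ]
knob [[179.30973479 274.98860096]] [0.35187303 0.27989932 0.4638734 ] [1.63054308e+02 1.15327135e-01 8.50993133e+01]
[(0.87, [332.8, 19.4]), (0.83, [192.6, 256.8]), (0.75, [384.1, 256.4]), (0.73, [76.8, 261.1])]
[(0.91, [329.5, 74.3]), (0.83, [209.9, 248.3]), (0.57, [333.7, 230.4]), (0.42, [39.1, 265.1])]
```

View pics/w1.png

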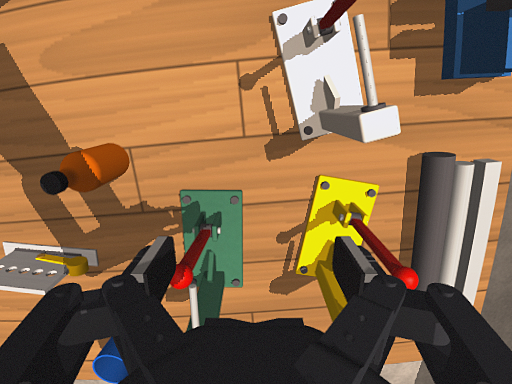

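```bash
python3 -m handwheel '[[-0.91,-0.76,0,0,0,0,1],[-0.91,-0.76,0,0,0,0,1],[-0.91,-0.76,0,0,0,0,1],[-0.91,-0.76,0.4,0,0,0,1],[0,0,1,0,0,0,1],[0,0,1,0,0,0,1],[0,0,1,0,0,0,0.5],[0,0,1,0,0,0,0]]'
python3 -m handwheel '[[0,0,0.24,0,0,0,-0.5],[0,0,0,0,0,0,-1],[0,0,0,0,0,0,-1],[0,0,0,0,0,0,-1],[0,0,0,0,0,0,-1]]' 20
```

```text
t: 3.15
tool_pos: [0.5062, 0.1949, 0.2104]
tool_rot: [180.0, 0.0, 175.5]
contact_force: [-0.4, 0.7, -0.0]
finger_gap: 0.747
grip_force: 0.0
t: 3.57
tool_pos: [0.5061, 0.1895, 0.2053]
tool_rot: [-179.5, -0.1, 175.4]
contact_force: [-3.1, -19.3, -7.6]
finger_gap: 0.285
grip_force: 20.8
```

```bash
python3 -m handwheel '[[0.47,-0.1,0.1,0,0,0,-1],[0.47,0,0.11,0,0,0,-1],[0.45,0,0.17,0,0,0,-1],[0.45,0,0.18,0,0,0,-1],[0.41,0,0.24,0,0,0,-1],[0.41,0,0.24,0,0,0,-1],[0,0,0,0,0,0,-1]]'
```

```text
t: 4.15
tool_pos: [0.4392, 0.1953, 0.1805]
tool_rot: [-179.8, 0.0, 175.5]
contact_force: [-2.3, -9.4, 0.1]
finger_gap: 0.288
grip_force: 19.6
```

```bash
python3 -m handwheel '[[0.38,-0.05,0.3,0,0,0,-1],[0.38,0,0.3,0,0,0,-1],[0.32,0,0.35,0,0,0,-1],[0.32,0,0.35,0,0,0,-1],[0.12,0,0.15,0,0,0,-1],[0.12,0,0.15,0,0,0,-1],[0,0,0,0,0,0,-1]]'
```

```text
t: 4.73
tool_pos: [0.4007, 0.1988, 0.1413]
tool_rot: [180.0, 0.2, 175.5]
contact_force: [-3.0, -2.6, 6.0]
finger_gap: 0.287
grip_force: 20.1
```

```bash
python3 -m handwheel '[[0.12,0,0.15,0,0,0,-1],[0.12,0,0.15,0,0,0,-1],[0,0,0,0,0,0,-1]]'
```

```text
t: 4.98
tool_pos: [0.3984, 0.199, 0.1359]
tool_rot: [179.9, 0.6, 175.4]
contact_force: [3.7, -5.1, 11.4]
finger_gap: 0.278
grip_force: 18.6
```

```bash
python3 -m handwheel '[[0,0,0,0,0,0,0.3],[0,0,0,0,0,0,1],[0,0,0,0,0,0,1],[0,0,0,0,0,0,1],[0,0,-1,0,0,0,1],[0,0,-1,0,0,0,1],[0,0,-1,0,0,0,1],[0,0,-1,0,0,0,1]]'
python3 -m handwheel '[[0,-1,-1,0,0,0,1],[0,-1,-1,0,0,0,1],[0,-1,-1,0,0,0,1],[0,-1,0,0,0,0,1],[0,0,0,0,0,0,1],[0,0,0,0,0,0,1]]'
python3 - <<'E'
from h import *
c=cal('wrist');im=viewer.camera('wrist')
o=(.599,.1808)
import json
print(c['position'],c['attitude'])
th=.9
names=dict(pivot=[-.065,0,.065],pin0=[-.044,0,.18],pin1=[.045,0,.18],post=[.045,-.02,.192],post2=[.045,.02,.192],knob=[-.065-.16*np.sin(th),0,.065+.16*np.cos(th)])
for k,v in names.items(): print(k,proj(c,pts(0,o,-4.6,v))[0].round(1))
for l in ['keeper_knob','bracket','latch_end','hole4']:print(l,[(round(d['score'],2),d['at']) for d in viewer.trace(l,'wrist')])
cv2.imwrite('pics/w2raw.png',im)
for k,v in names.items():
    p=proj(c,pts(0,o,-4.6,v))[0];cv2.circle(im,tuple(int(x) for x in p.round()),1,(255,0,255),-1)
cv2.imwrite('pics/w2.png',cv2.resize(im,(800,600)))
E
```

```text
t: 5.65
tool_pos: [0.3931, 0.1989, 0.2326]
tool_rot: [-180.0, -0.1, 175.4]
contact_force: [1.2, 0.0, 0.3]
finger_gap: 1.002
grip_force: 0.0
t: 6.15
tool_pos: [0.3856, 0.0985, 0.3069]
tool_rot: [180.0, 0.0, 175.2]
contact_force: [-0.1, 0.0, -0.4]
finger_gap: 0.999
grip_force: 0.0
[0.31180091 0.10515867 0.44961311] [ 1.63123800e+02 -1.89755273e-03  8.52326266e+01]
pivot [315.8 248.2]
pin0 [334.6 309.7]
pin1 [327.8 362.9]
post [314.8 371.2]
post2 [345.2 370.3]
knob [342.8 191.9]
keeper_knob [(0.93, [478.8, 44.1]), (0.88, [484.3, 254.7]), (0.87, [336.3, 213.3]), (0.66, [108.0, 274.5])]
bracket [(0.83, [107.8, 271.2]), (0.48, [203.3, 187.4])]
latch_end [(0.74, [332.7, 211.9]), (0.57, [172.6, 285.6])]
hole4 [(0.63, [103.5, 276.2])]
```

View pics/w2.png

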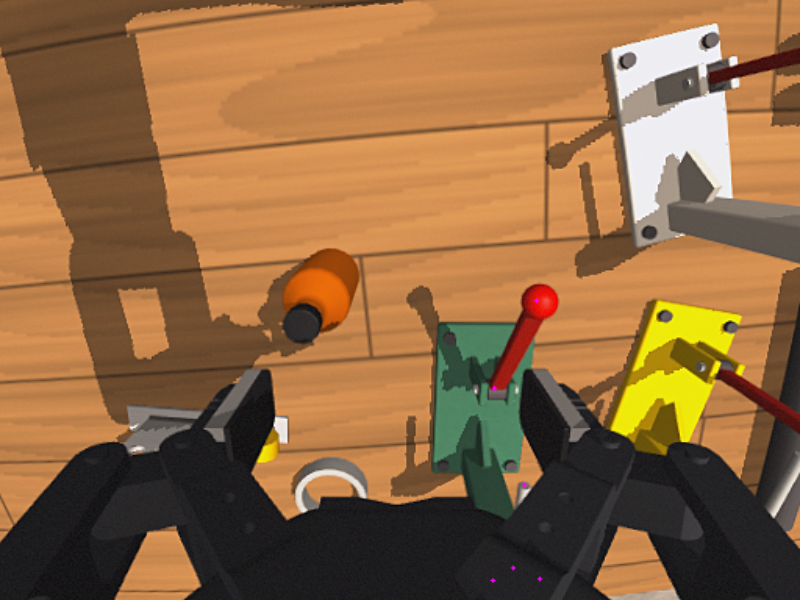

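The lever is fully open: knob at (346,193), and the pin tip at (335,312) is within 2 px of the prediction. Next is the bracket.

```bash
python3 -m handwheel '[[0,0,0,0,0,0.0188,1],[0,0,0,0,0,0.0188,1],[0,0,0,0,0,0.0188,1],[0,0,0,0,0,0.0188,1],[0,0,0,0,0,0.0188,1],[0,0,0,0,0,0.0188,1],[0,0,0,0,0,0.0188,1]]' >/dev/null
python3 -m handwheel '[[0,0,0,0,0,0.0188,1],[0,0,0,0,0,0.0188,1],[0,0,0,0,0,0.0188,1],[0,0,0,0,0,0.0188,1],[0,0,0,0,0,0.0188,1],[0,0,0,0,0,0.0188,1],[0,0,0,0,0,0.0188,1],[0,0,0,0,0,0,1]]'
python3 -m handwheel '[[-0.94,0.82,0,0,0,0,1],[-0.94,0.82,0,0,0,0,1],[-0.94,0.82,0,0,0,0,1],[-0.94,0.82,0,0,0,0,1],[-0.94,0.82,0,0,0,0,1],[-0.94,0.82,0,0,0,0,1]]'
python3 -m handwheel '[[-0.94,0.82,0,0,0,0,1],[-0.94,0.82,0,0,0,0,1],[-0.94,0.82,0,0,0,0,1],[-0.94,0.82,0,0,0,0,1],[-0.94,0.82,0,0,0,0,1],[-0.94,0.82,0,0,0,0,1],[0,0,0,0,0,0,1],[0,0,0,0,0,0,1]]'
python3 - <<'E'
from h import *
c=cal('wrist');im=viewer.camera('wrist');cv2.imwrite('pics/w3raw.png',im)
import pickle;pickle.dump(c,open('w3.pkl','wb'))
o=(.589,-.1526);yaw=-9.4
for P in [[0,-.073,.116],[0,.073,.116],[.018,-.1,.006],[.018,.1,.006],[-.018,.1,.006],[-.018,-.1,.006]]:
    p=proj(c,pts(0,o,yaw,P))[0];print(P,p.round(1));cv2.circle(im,tuple(int(x) for x in p.round()),1,(255,0,255),-1)
cv2.imwrite('pics/w3.png',cv2.resize(im,(800,600)))
E
```

```text
t: 7.65
tool_pos: [0.3853, 0.0999, 0.3063]
tool_rot: [-179.9, 0.0, 80.5]
contact_force: [0.1, -0.1, -0.0]
finger_gap: 0.999
grip_force: 0.0
t: 8.15
tool_pos: [0.4847, -0.0608, 0.3063]
tool_rot: [-180.0, -0.0, 80.9]
contact_force: [0.0, 0.4, -0.7]
finger_gap: 0.999
grip_force: 0.0
t: 8.82
tool_pos: [0.5828, -0.2197, 0.3051]
tool_rot: [-179.9, -0.1, 80.8]
contact_force: [0.7, 1.1, 0.6]
finger_gap: 1.0
grip_force: 0.0
[0, -0.073, 0.116] [250.4 173.7]
[0, 0.073, 0.116] [250.4  46.9]
[0.018, -0.1, 0.006] [262.1 174. ]
[0.018, 0.1, 0.006] [263.6  43.2]
[-0.018, 0.1, 0.006] [239.3  43.1]
[-0.018, -0.1, 0.006] [240.6 173.9]
```

View pics/w3.png

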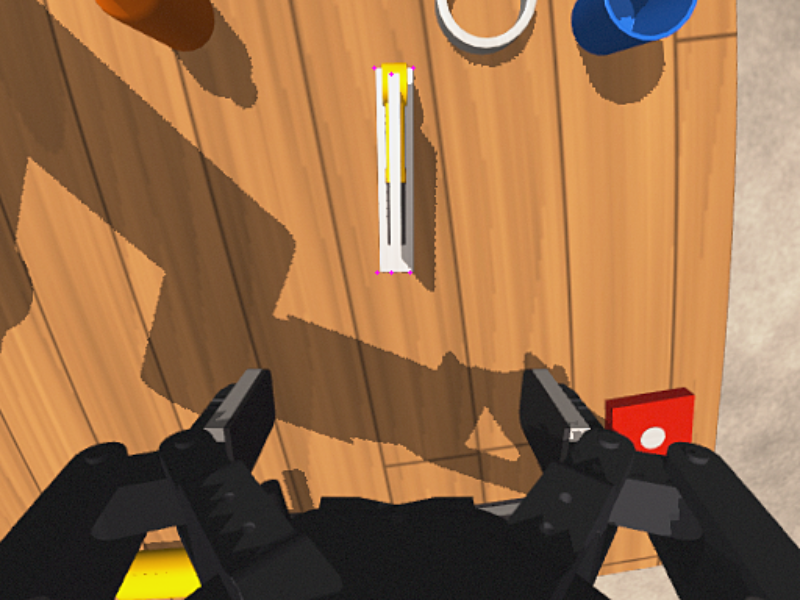

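```bash
python3 -m handwheel '[[0.93,-0.04,0,0,0,0,1],[0.93,-0.04,0,0,0,0,1],[0.93,-0.04,0,0,0,0,1],[0.93,-0.04,0,0,0,0,1],[0,0,1,0,0,0,1],[0,0,1,0,0,0,1],[0,0,1,0,0,0,1],[0,0,1,0,0,0,1]]'
python3 -m handwheel '[[0,0,1,0,0,0,1],[0,0,1,0,0,0,1],[0,0,1,0,0,0,0.5],[0,0,1,0,0,0,0],[0,0,0.6,0,0,0,-0.4],[0,0,0,0,0,0,-0.4],[0,0,0,0,0,0,-0.4]]'
python3 -m handwheel '[[0,0,0,0,0,0,-0.6],[0,0,0,0,0,0,-0.7],[0,0,0,0,0,0,-0.8],[0,0,0,0,0,0,-1],[0,0,0,0,0,0,-1],[0,0,0,0,0,0,-1],[0,0,0,0,0,0,-1]]' 70
```

```text
t: 9.53
tool_pos: [0.5932, -0.1246, 0.2064]
tool_rot: [180.0, 0.0, 80.9]
contact_force: [-0.5, 0.3, 0.6]
finger_gap: 0.996
grip_force: 0.0
t: 10.12
tool_pos: [0.5929, -0.1252, 0.0915]
tool_rot: [-179.9, -0.0, 80.8]
contact_force: [0.6, -0.1, 0.9]
finger_gap: 0.314
grip_force: 0.0
t: 10.7
tool_pos: [0.5953, -0.127, 0.0939]
tool_rot: [179.8, 0.0, 80.6]
contact_force: [1.8, 1.1, 7.0]
finger_gap: 0.073
grip_force: 72.4
```

```bash
python3 -m handwheel '[[0,0,-0.2,0,0,0,-1],[0,0,-0.6,0,0,0,-1],[0,0,-0.9,0,0,0,-1],[0,0,-0.9,0,0,0,-1],[0,0,-0.9,0,0,-0.0067,-1],[0,0,-0.6,0,0,-0.0067,-1],[0,0,-0.3,0,0,0,-1],[0,0,0,0,0,0,-1]]'
python3 -m handwheel '[[0.3,-0.1,0,0,0,0,-1],[0.6,-0.2,0,0,0,0,-1],[0.8,-0.25,0,0,0,0,-1],[0.8,-0.25,0,0,0,0,-1],[0.8,-0.25,0,0,0,0,-1],[0.8,-0.25,0,0,0,0,-1],[0.8,-0.25,0,0,0,0,-1],[0.8,-0.25,0,0,0,0,-1]]'
python3 -m handwheel '[[0.8,-0.25,0,0,0,0,-1],[0.8,-0.25,0,0,0,0,-1],[0.6,-0.2,0,0,0,0,-1],[0.4,-0.15,0,0,0,0,-1],[0.2,-0.1,0,0,0,0,-1],[0,0,0,0,0,0,-1]]'
python3 - <<'E'
from h import *
o=get_obs();print(o['tool_pos'],o['tool_rot'],o['contact_force'],o['ft_torque'])
c=cal('scene');im=viewer.camera('scene');cv2.imwrite('pics/s4raw.png',im)
x0,y0=200,110
cv2.imwrite('pics/s4.png',cv2.resize(im[y0:y0+150,x0:x0+200],(800,600),interpolation=cv2.INTER_CUBIC))
E
```

```text
t: 11.37
tool_pos: [0.5939, -0.1269, 0.2029]
tool_rot: [179.9, 0.0, 85.4]
contact_force: [0.6, -0.2, -5.3]
finger_gap: 0.076
grip_force: 70.4
t: 12.03
tool_pos: [0.5578, 0.0216, 0.1998]
tool_rot: [-179.8, -0.1, 85.5]
contact_force: [0.8, -0.5, -7.0]
finger_gap: 0.076
grip_force: 70.4
t: 12.53
tool_pos: [0.5405, 0.0921, 0.2008]
tool_rot: [-179.9, -0.0, 85.6]
contact_force: [0.1, -0.2, -6.7]
finger_gap: 0.073
grip_force: 70.4
[0.54052565 0.0920547  0.20084272] [-1.79880661e+02 -9.68420638e-03  8.55672837e+01] [ 0.14390386 -0.22848476 -6.6648163 ] [0.02241378 0.02173572 0.01040852]
```

View pics/s4.png

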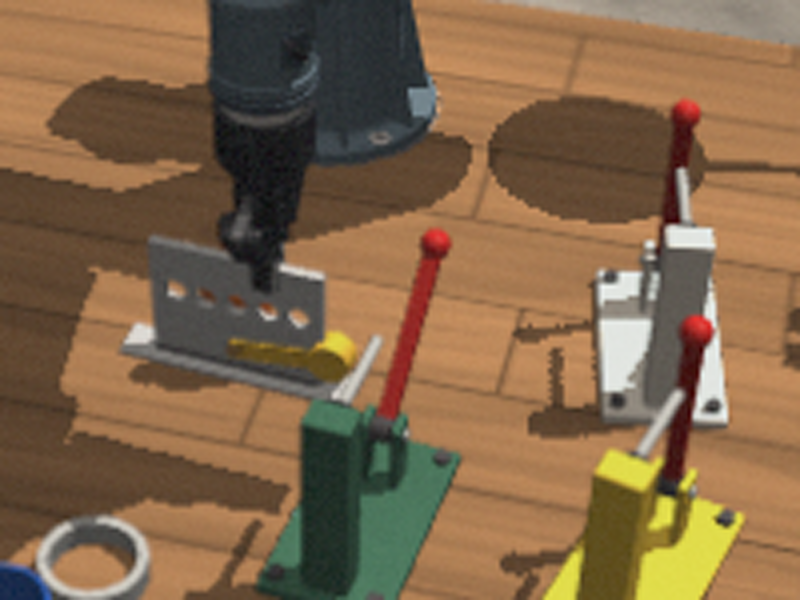

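```bash
python3 - <<'E'
from h import *
c=cal('scene');t=np.array([.5405,.0921,.2008])
for dz in (-.0239,):
  h=t+[0,0,dz]
  print('hole',(proj(c,h)[0]-[200,110])*4, 'h5,h3',(proj(c,[h+s*.026*np.array([.0774,.997,0]) for s in (1,-1,-2,-3)])-[200,110])*4)
  print('1mm y',(proj(c,h+[0,.001,0])-proj(c,h))*4,'1mm z',(proj(c,h+[0,0,.001])-proj(c,h))*4)
print('tip',(proj(c,pts(0,(.600,.1808),-4.6,[[-.044,0,.18],[-.044,0,.185]]))-[200,110])*4)
E
```

```text
hole [267.17922694 306.2932976 ] h5,h3 [[298.23537743 313.55254634]
 [236.41671885 299.10649902]
 [205.95219345 291.99305702]
 [175.78959303 284.95378801]]
1mm y [[1.22038778 0.21687265]] 1mm z [[-0.02099509 -0.96820494]]
tip [[376.41890867 336.42218634]
 [376.55410327 331.53141655]]
```

```bash
python3 -m handwheel '[[0.4,-0.2,-0.03,0,0,0,-1],[0.7,-0.2,-0.03,0,0,0,-1],[0.8,-0.2,-0.03,0,0,0,-1],[0.8,-0.15,-0.03,0,0,0,-1],[0.6,-0.1,0,0,0,0,-1],[0.42,-0.06,0,0,0,0,-1],[0,0,0,0,0,0,-1],[0,0,0,0,0,0,-1]]'
python3 - <<'E'
from h import *
o=get_obs();t=o['tool_pos'];print(t,o['tool_rot'])
st=R.from_euler('z',-4.6,degrees=True).inv().apply(t-[.600,.1808,.2039]);print('in stand',st)
for n in ['scene','top']:
    im=viewer.camera(n);cv2.imwrite(f'pics/{n}5.png',im)
    c=cal(n); print(n,proj(c,pts(0,(.6,.1808),-4.6,[[-.044,0,.18],[.045,0,.18]])).round(1).tolist(),proj(c,[t-[0,0,.0239]]))
S=cv2.imread('pics/scene5.png')[140:240,240:340];T=cv2.imread('pics/top5.png')[150:250,180:280]
cv2.imwrite('pics/c5.png',np.hstack([cv2.resize(S,(400,400),interpolation=cv2.INTER_CUBIC),cv2.resize(T,(400,400),interpolation=cv2.INTER_CUBIC)]))
E
```

```text
t: 13.25
tool_pos: [0.5265, 0.185, 0.2047]
tool_rot: [-180.0, 0.0, 85.5]
contact_force: [0.0, 0.3, -7.3]
finger_gap: 0.078
grip_force: 70.4
[0.52653041 0.18498241 0.20466707] [-1.79993493e+02  3.47507684e-02  8.55000485e+01]
in stand [-0.07356836 -0.00172325  0.00076707]
scene [[294.1, 194.1], [284.5, 212.9]] [[296.59866543 187.90933572]]
top [[220.3, 196.1], [223.1, 165.1]] [[219.92364301 206.54527446]]
```

View pics/c5.png

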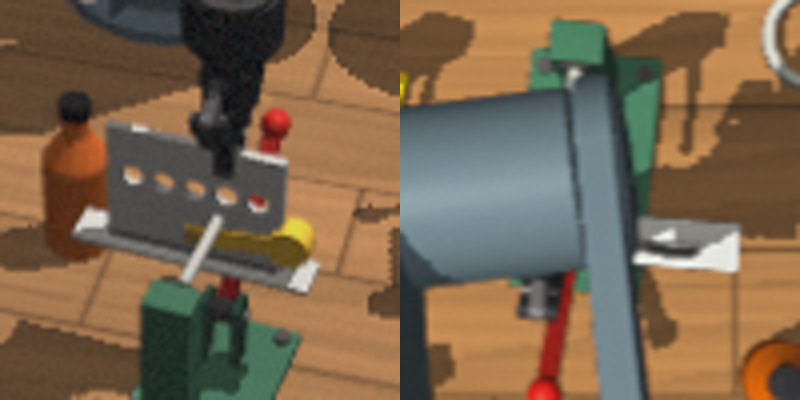

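```bash
python3 -m handwheel '[[0.07,0.2,0.03,0,0,0,-1],[0,0.3,0,0,0,0,-1],[0,0.3,0,0,0,0,-1],[0,0.3,0,0,0,0,-1],[0,0.3,0,0,0,0,-1],[0,0,0,0,0,0,-1]]'
python3 -m handwheel '[[0,0.2,0,0,0,0,-1],[0,0.2,0,0,0,0,-1],[0,0,0,0,0,0,-1],[0,0,0,0,0,0,-1]]'
```

```text
t: 13.85
tool_pos: [0.5635, 0.1835, 0.2041]
tool_rot: [179.9, 0.0, 85.4]
contact_force: [-0.9, -0.1, -6.5]
finger_gap: 0.069
grip_force: 70.4
t: 14.18
tool_pos: [0.5716, 0.1833, 0.204]
tool_rot: [-180.0, 0.0, 85.5]
contact_force: [0.0, 0.7, -6.2]
finger_gap: 0.078
grip_force: 70.4
```

```bash
python3 -m handwheel '[[0,0.4,0,0,0,0,-1],[0,0.4,0,0,0,0,-1],[0,0.3,0,0,0,0,-1],[0,0,0,0,0,0,-1],[0,0,0.1,0,0,0,-1],[0,0,0,0,0,0,-1]]'
python3 -m handwheel '[[0,0,0.06,0,0,0,-1],[0,0,0,0,0,0,-1],[0,0,0,0,0,0,-1]]'
```

```text
t: 14.68
tool_pos: [0.5983, 0.1811, 0.2007]
tool_rot: [-179.9, 0.0, 85.5]
contact_force: [0.4, 0.2, -7.2]
finger_gap: 0.076
grip_force: 70.4
t: 14.93
tool_pos: [0.5986, 0.1812, 0.2]
tool_rot: [-180.0, 0.0, 85.5]
contact_force: [-0.6, 1.7, -6.3]
finger_gap: 0.076
grip_force: 70.6
```

```bash
python3 -m handwheel '[[0,0,0.05,0,0,0,-1],[0,0,0,0,0,0,-1],[0,0,0,0,0,0,-1]]'
python3 -m handwheel '[[0,0,0.05,0,0,0,-1],[0,0,0,0,0,0,-1],[0,0,0,0,0,0,-1]]'
```

```text
t: 15.18
tool_pos: [0.5989, 0.1813, 0.1996]
tool_rot: [180.0, -0.0, 85.5]
contact_force: [-2.5, 0.5, 0.2]
finger_gap: 0.079
grip_force: 71.4
t: 15.43
tool_pos: [0.599, 0.1813, 0.1994]
tool_rot: [179.9, -0.0, 85.5]
contact_force: [-5.8, -1.2, 6.1]
finger_gap: 0.077
grip_force: 72.6
```

```bash
python3 -m handwheel '[[0,0,-0.04,0,0,0,-1],[0,0,0,0,0,0,-0.8],[0,0,0,0,0,0,-0.7],[0,0,0,0,0,0,-0.6],[0,0,0,0,0,0,-0.5],[0,0,0,0,0,0,-0.4],[0,0,0,0,0,0,-0.4]]'
python3 -m handwheel '[[0,0,-0.2,0,0,0,-0.4],[0,0,-0.4,0,0,0,-0.4],[0,0,-1,0,0,0,-0.4],[0,0,-1,0,0,0,-0.4],[0,0,-1,0,0,0,-0.4],[0,0,-1,0,0,0,-0.4],[0,0,0,0,0,0,0]]'
python3 - <<'E'
from h import *
im=viewer.camera('scene');cv2.imwrite('pics/scene6.png',im)
T=viewer.camera('scene')
cv2.imwrite('pics/c6.png',cv2.resize(im[120:260,210:350],(600,600),interpolation=cv2.INTER_CUBIC))
E
```

```text
t: 16.02
tool_pos: [0.5991, 0.1811, 0.1985]
tool_rot: [180.0, -0.0, 85.5]
contact_force: [-0.1, 0.1, 0.2]
finger_gap: 0.296
grip_force: 0.0
t: 16.6
tool_pos: [0.6015, 0.1815, 0.3215]
tool_rot: [179.4, -0.1, 85.5]
contact_force: [1.2, -0.2, 1.0]
finger_gap: 0.425
grip_force: 0.0
```

View pics/c6.png

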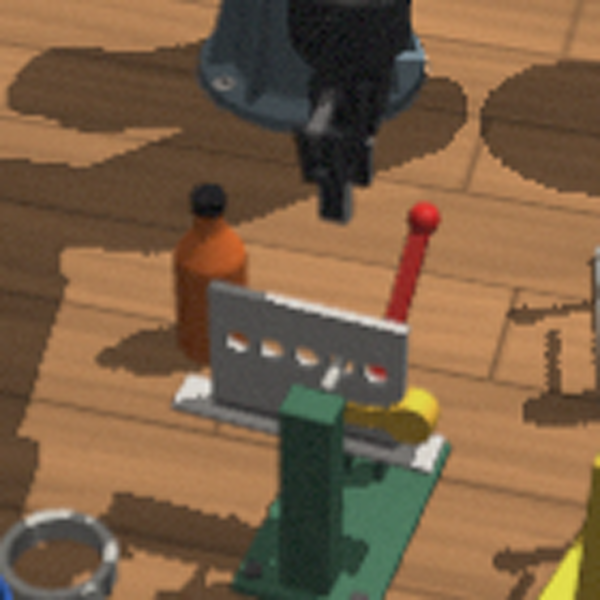

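The bracket hangs on the pin by the hole next to the arm's end weight, and it is free of the gripper. Next I close the keeper.

```bash
python3 -m handwheel '[[0,0,0,0,0,-0.0192,0],[0,0,0,0,0,-0.0192,0],[0,0,0,0,0,-0.0192,0],[0,0,0,0,0,-0.0192,0],[0,0,0,0,0,-0.0192,0],[0,0,0,0,0,-0.0192,0],[0,0,0,0,0,-0.0192,0]]' 20 >/dev/null
python3 -m handwheel '[[0,0,0,0,0,-0.0192,0],[0,0,0,0,0,-0.0192,0],[0,0,0,0,0,-0.0192,0],[0,0,0,0,0,-0.0192,0],[0,0,0,0,0,-0.0192,0],[0,0,0,0,0,-0.0192,0],[0,0,0,0,0,0,1],[0,0,0,0,0,0,1]]'
python3 -m handwheel '[[1,0,0,0,0,0,1],[1,0,0,0,0,0,1],[1,0,0,0,0,0,1],[1,0,0,0,0,0,1],[1,0,0,0,0,0,1],[1,0,0,0,0,0,1],[1,0,0,0,0,0,1],[0.9,0,0,0,0,0,1]]'
python3 -m handwheel '[[0,0,0,0,0,0,1],[0,0,0,0,0,0,1]]'
```

```text
t: 17.95
tool_pos: [0.5985, 0.1811, 0.3125]
tool_rot: [-180.0, -0.1, 175.1]
contact_force: [0.2, 0.5, 0.1]
finger_gap: 0.769
grip_force: 0.0
t: 18.62
tool_pos: [0.4004, 0.1972, 0.3131]
tool_rot: [-180.0, -0.0, 175.1]
contact_force: [0.1, 0.2, 1.1]
finger_gap: 1.002
grip_force: 0.0
t: 18.78
tool_pos: [0.4015, 0.1974, 0.3137]
tool_rot: [180.0, 0.1, 175.2]
contact_force: [-0.2, 0.1, -0.2]
finger_gap: 1.0
grip_force: 0.0
```

```bash
python3 - <<'E'
from h import *
t=get_obs()['tool_pos'];c=cal('wrist');viewer.camera('wrist')
k=np.array([.4075,.198,.162])
print(t,proj(c,k),[(round(d['score'],2),d['at']) for d in viewer.trace('keeper_knob','wrist')])
E
```

```text
[0.40148957 0.19740735 0.31371742] [[254.20054499 181.20699263]] [(0.85, [251.6, 202.3]), (0.82, [446.9, 273.4]), (0.67, [431.9, 18.7])]
```

```bash
python3 -m handwheel '[[-0.14,0.04,1,0,0,0,1],[0,0,1,0,0,0,1],[0,0,1,0,0,0,1],[0,0,1,0,0,0,1],[0,0,1,0,0,0,1],[0,0,1,0,0,0,0.5],[0,0,0.84,0,0,0,0],[0,0,0,0,0,0,-0.5]]'
python3 -m handwheel '[[0,0,0,0,0,0,-1],[0,0,0,0,0,0,-1],[0,0,0,0,0,0,-1],[0,0,0,0,0,0,-1],[0,0,0,0,0,0,-1]]' 20
```

```text
t: 19.55
tool_pos: [0.4032, 0.1969, 0.138]
tool_rot: [-179.9, -0.5, 175.2]
contact_force: [-0.9, 0.2, -1.1]
finger_gap: 0.603
grip_force: 0.0
t: 19.97
tool_pos: [0.407, 0.1981, 0.1439]
tool_rot: [180.0, 0.2, 175.3]
contact_force: [2.2, 0.8, -0.4]
finger_gap: 0.287
grip_force: 19.9
```

```bash
python3 -m handwheel '[[-0.32,0,-0.35,0,0,0,-1],[-0.32,0,-0.35,0,0,0,-1],[-0.38,0,-0.3,0,0,0,-1],[-0.38,0,-0.3,0,0,0,-1],[-0.41,0,-0.24,0,0,0,-1],[-0.41,0,-0.24,0,0,0,-1],[0,0,0,0,0,0,-1]]'
python3 -m handwheel '[[-0.45,0,-0.18,0,0,0,-1],[-0.45,0,-0.18,0,0,0,-1],[-0.47,0,-0.11,0,0,0,-1],[-0.47,0,-0.11,0,0,0,-1],[-0.4,0,-0.04,0,0,0,-1],[-0.3,0,-0.03,0,0,0,-1],[0,0,0,0,0,0,-1]]'
```

```text
t: 20.55
tool_pos: [0.4637, 0.193, 0.1894]
tool_rot: [180.0, 0.2, 175.3]
contact_force: [-1.1, -0.7, 4.0]
finger_gap: 0.283
grip_force: 20.8
t: 21.13
tool_pos: [0.526, 0.1874, 0.2042]
tool_rot: [-180.0, 0.1, 175.3]
contact_force: [0.7, -5.2, 6.2]
finger_gap: 0.286
grip_force: 21.2
```

```bash
python3 -m handwheel '[[-0.2,0,0,0,0,0,-1],[-0.1,0,0,0,0,0,-1],[0,0,0,0,0,0,-1]]'
python3 -m handwheel '[[-0.15,0,0,0,0,0,-1],[0,0,0,0,0,0,-1],[0,0,0,0,0,0,-1]]'
```

```text
t: 21.38
tool_pos: [0.5326, 0.1868, 0.2042]
tool_rot: [-179.9, 0.1, 175.3]
contact_force: [-0.5, -5.8, 5.7]
finger_gap: 0.283
grip_force: 21.3
t: 21.63
tool_pos: [0.5361, 0.1865, 0.2041]
tool_rot: [-179.9, 0.1, 175.3]
contact_force: [0.2, -5.4, 4.5]
finger_gap: 0.285
grip_force: 21.3
```

```bash
python3 -m handwheel '[[-0.15,0,0,0,0,0,-1],[0,0,0,0,0,0,-1],[0,0,0,0,0,0,-1]]'
python3 -m handwheel '[[-0.15,0,0,0,0,0,-1],[0,0,0,0,0,0,-1],[0,0,0,0,0,0,-1]]'
```

```text
t: 21.88
tool_pos: [0.5378, 0.1863, 0.2036]
tool_rot: [-179.9, -0.2, 175.3]
contact_force: [-6.7, -6.9, 7.3]
finger_gap: 0.293
grip_force: 21.5
t: 22.13
tool_pos: [0.5397, 0.1862, 0.203]
tool_rot: [-179.9, -0.4, 175.4]
contact_force: [-12.8, -6.6, 9.6]
finger_gap: 0.29
grip_force: 21.8
```

```bash
python3 -m handwheel '[[0,0,0,0,0,0,-0.2],[0,0,0,0,0,0,0.5],[0,0,0,0,0,0,1],[0,0,0,0,0,0,1],[0,0,-0.5,0,0,0,1],[0,0,-1,0,0,0,1],[0,0,-1,0,0,0,1],[0,0,-1,0,0,0,1]]'
python3 -m handwheel '[[1,0,-1,0,0,0,1],[1,0,-1,0,0,0,1],[1,0,0,0,0,0,1],[1,0,0,0,0,0,1],[1,0,0,0,0,0,1],[1,0,0,0,0,0,1],[0,0,0,0,0,0,1],[0,0,0,0,0,0,1]]'
python3 - <<'E'
from h import *
im=viewer.camera('scene');t=viewer.camera('top');c=cal('scene')
o=(.6,.1808)
for th in (0,.1,.2):print(th,[(proj(cal(n),pts(0,o,-4.6,[-.065-.16*np.sin(th),0.001,.065+.16*np.cos(th)]))[0]).round(1) for n in('scene','top')])
def red(im,x0,x1,y0,y1):
    h=cv2.cvtColor(im,cv2.COLOR_BGR2HSV)[y0:y1,x0:x1].astype(int)
    m=((h[...,0]<6)|(h[...,0]>174))&(h[...,1]>170)&(h[...,2]>100)
    v,u=np.nonzero(m);return u+x0,v+y0
u,v=red(im,280,320,150,200);i=v<v.min()+8;print('scene knob',u[i].mean(),v[i].mean(),v.min())
u,v=red(t,200,240,180,230);print('top',u.mean() if len(u) else 0,v.mean() if len(v) else 0)
cv2.imwrite('pics/c7.png',np.hstack([cv2.resize(im[120:260,210:350],(400,400),interpolation=cv2.INTER_CUBIC),cv2.resize(t[140:240,180:280],(400,400),interpolation=cv2.INTER_CUBIC)]))
E
```

```text
t: 22.8
tool_pos: [0.5429, 0.1868, 0.2926]
tool_rot: [180.0, 0.0, 175.3]
contact_force: [1.0, 0.1, 0.5]
finger_gap: 0.999
grip_force: 0.0
t: 23.47
tool_pos: [0.3931, 0.1993, 0.3422]
tool_rot: [179.9, 0.2, 175.4]
contact_force: [-0.1, 0.6, 0.3]
finger_gap: 1.002
grip_force: 0.0
0 [array([296.9, 178.8]), array([217.7, 202.4])]
0.1 [array([298.5, 175.9]), array([217.2, 208.3])]
0.2 [array([300.1, 173.5]), array([216.7, 214.2])]
scene knob 297.05555555555554 178.30555555555554 176
top 217.984126984127 203.17460317460316
```

View pics/c7.png

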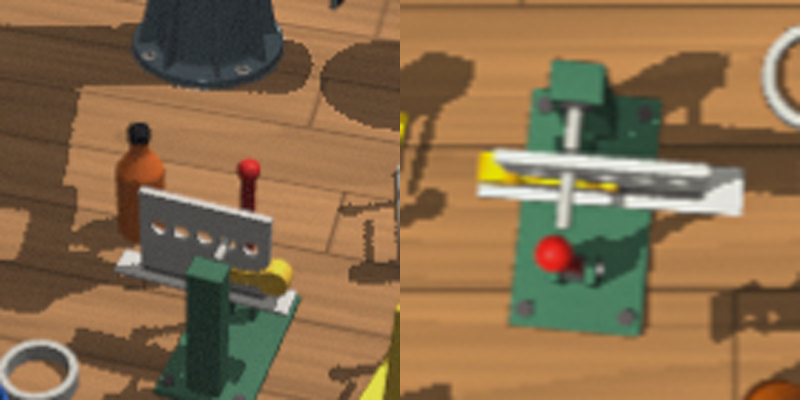

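The keeper knob is at (297,178) in scene and (218,203) in top, where the shut position should appear. The bracket hangs level and the robot is clear of everything.

```bash
python3 -c "
from bench import job
print(job.sign_off())"
```

```text
the job is handed in; nothing more can be done
None
```

I've handed the job in: the bracket hangs level on the green stand's pin by the hole 26 mm from its middle on the latch-arm side, the keeper lever is shut again to within what the cameras can show, and the robot touches nothing; it took about 24 s of the 61 s, and I never touched the cup, bottle or collar.

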